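# Mesh the drive knob with the roller-door winder

### The arm

A 7-joint arm with a two-finger parallel gripper is mounted at the origin on the work surface. World frame = base frame: x ahead of the robot, y to its left, z up, the work surface at z = 0. Lengths are in m, angles in rad, forces in N, time in s.
With the tool pointing down it reaches from about 0.4 to 0.85 m from the base axis. Payload 10.4 kg.
Tool frame: the origin (TCP) lies midway between the tips of the shut fingers; the grasp point (between the pads) lies 19 mm behind it (r.grasp_offset is the distance from the TCP to the grasp point, in m); x points along the fingers, y is the direction in which the jaws open and shut, and the axes are right-handed (so a half turn about x gives the same grasp; the last joint's range is limited). The gripper opens to 87 mm and grips with 3 to 60 N. Pads are 19 mm wide; open, the fingers measure 117 mm over their backs; the gripper's body (75 mm by 190 mm) begins 51 mm behind the grasp point.
Start: joints at [1.175, 0.332, -0.065, 1.46, 0.022, 1.35, -0.088], TCP at [0.228, -0.582, 0.223] pointing down, gripper open.
Joint ranges: [-2.6, 2.6], [-0.5, 2.12], [-1.47, 1.34], [0.16, 2.42], [-1.27, 4.41], [0.06, 2.06], [-2.6, 2.6]. Speed limits (rad/s): [2.22, 2.22, 2.79, 2.79, 3.14, 3.14, 3.14].

### API

Orientations are given as a unit quaternion [x, y, z, w].
In Python, from bench import r, vision, close_job gives the robot as it stands. The module is installed in compiled form; this text tells all that it offers.
- The arm moves only by the shell command python3 -m pendant 'ROWS' [OPENING] [FORCE]. ROWS is text: rows parted by semicolons, each of 6 numbers parted by spaces: the shift along the tool's x, y, z in units of 0.25 m (1.0 is 0.25 m), then the turn, a rotation vector about the tool's x, y, z in units of 1.5 rad (1.0 is 1.5 rad). A call has 1 to 8 rows; each row is the pose to reach, as a shift and turn from the pose commanded when the call began, along the tool's axes at that moment; what a row does not reach only later rows make up. A row lasts 1/10 s, in which the tool goes at most 50 mm and 8.59 degrees, less where a joint would pass 70% of its speed; a pose out of reach is approached as far as the arm can. A call with a number of a shift or a turn outside -1 to 1 is refused whole. A call with a gripper value outside its range is refused whole. OPENING is the gripper command: -1 is shut, 1 is fully open, values between are in proportion, set as the call begins (- or left out, the last holds). The fingers move at their own pace and stop on an object; FORCE is the grip in N (left out, the last holds). Time passes only in rows, so rows that repeat a pose let the fingers close. It gives the time, the measured TCP pose, the force and the opening at its end, in the units of the state.
- r.read_state(): the state, without advancing time (a new reading comes with each control period).
- vision.camera(name): name is "scene" or "top"; returns (picture, depth): 384x512x3 uint8, blue, green, red; 384x512 float32, m along the optical axis (not along the pixel's ray), 0 where there is no reading.
- vision.get_calibration(name): a dict with "camera_matrix" (3x3 intrinsics, pixels), "rvec" (rotation vector, rad) and "tvec" (3), from world to camera coordinates, as OpenCV has them. Camera axes: x right, y down, z forward; pixel columns grow to the right and rows downward; lengths in m; the calibration is good to about 2 mm. A picture is of the moment at which its call begins. get_calibration takes no time and is no camera call.
- close_job(): hands the job in, once; it reports no verdict.
The state is a dict: "time": time; "joint_positions": joint angles; "joint_vel": joint speeds; "joint_torque": joint torques, N m; "ee_pos": TCP position; "eef_rot": TCP orientation; "ft_force": force on the tool from outside, world axes, zero at the start; "torque": the same for the moment, N m; "width": finger opening in m.
Only numpy, scipy, OpenCV 4.12 (cv2) and the standard library are available. Lean on these libraries where they do the work, as an engineer would, in place of code of your own. Each camera call takes 0.05 s, during which the arm holds its last target. There are 200 camera calls.

### The job

Put the red four-tooth drive knob back on the garage door's hand winder: turn it until its four teeth line up with the four gaps between the brass dogs, push it gently and fully home so that it sits flat on the flange, and let go. Leave the blue three-tooth knob and the silver reflector lamp where they are.

Things in the scene. Friction and masses are not known exactly. Their poses are not given: they have to be found in the camera images.
- red_knob: Red plastic knob, loose, upright, 0.18 kg. Foot: a cross of four teeth along its +-x and +-y axes, each 14 mm wide, 16 high, reaching 36 mm from the centre. Round neck 20 mm thick from 16 to 30 mm up; then a bar grip 60 mm long (x), 16 mm wide (y), 30 to 60 mm above the underside. Origin: centre of the underside, z up.
- blue_knob: Blue plastic drive knob, loose, not to be used: same size and grip as the red one but with three teeth 120 degrees apart, which do not fit the winder. Origin: centre of the underside; grip bar along x.
- lamp: Silver reflector lamp, loose, standing on its face, brass cap up: 63 mm in diameter at the bottom, 94 mm high, not to be disturbed. Origin: centre of the underside.
- winder: Grey gearbox fixed to the bench, 120 x 140 mm. Origin: centre of underside. Round dark flange, top face at z = 40 mm = seat of the knob's underside. On it four brass dogs at x, y = +-22 mm, 22 mm high and wide, tapering to 8 mm at the tips. Gaps along x and y, 22 mm wide below, 36 at the tips: the cross fits at any quarter turn, play 4 mm, 9 degrees; wrongly turned it stands on the dogs.
There are look-alikes about, which are no part of the job. Of the things that look like the winder, the smaller one is meant.

How it is judged:
By the outcome, as a careful person would: the job done as asked, in the order asked, and still so for the second after the job is handed in, with the robot touching nothing.
It also fails if it takes over 38 s, if anything falls off the work surface, if the arm or the gripper's body presses on something with over 40 N, if the wrist force passes 120 N, or if a joint passes its speed limit or range.

## Working session

There is one attempt and no reset: what is moved stays moved. The work goes in short steps, Python scripts to look and compute and a shell command to move; the robot and the scene stay as the last step left them, time stands still between calls to the robot, and variables do not carry over. Pictures are saved under pics/ and viewed, about 8 in all and at most 12, crops included, and the job is handed in when it is done.

```bash
mkdir -p pics; cat > h.py <<'E'
import numpy as np,cv2
from bench import r,vision
from scipy.spatial.transform import Rotation as R
def cal(n):
    c=vision.get_calibration(n);return np.array(c["camera_matrix"],float),cv2.Rodrigues(np.array(c["rvec"],float))[0],np.array(c["tvec"],float).ravel()
def cloud(n,d):
    K,Rm,t=cal(n);v,u=np.mgrid[:d.shape[0],:d.shape[1]]
    p=np.stack([(u-K[0,2])/K[0,0]*d,(v-K[1,2])/K[1,1]*d,d],-1)
    return (p-t)@Rm
def ray(n,u,v,z):
    K,Rm,t=cal(n);c=-Rm.T@t;q=Rm.T@np.linalg.solve(K,[u,v,1.]);return c+q*(z-c[2])/q[2]
def snap(n):
    b,d=vision.camera(n);return b,d,cloud(n,d)
E
python3 - <<'E'
from h import *
for n in("scene","top"):
    b,d,p=snap(n);cv2.imwrite(f"pics/{n}0.png",b);np.savez(f"{n}0.npz",b=b,d=d,p=p)
    K,Rm,t=cal(n);print(n,K[0,0],-Rm.T@t,Rm[2])
s=r.read_state();print(s,R.from_quat(s["eef_rot"]).as_matrix(),r.grasp_offset)
E
```

```text
scene 356.9418741263939 [ 1.02054993 -0.23701607  0.68790528] [-0.51501075  0.2740978  -0.81217875]
top 411.6503903238593 [ 0.53276033 -0.01496628  1.01271741] [ 0.07780603 -0.00122725 -0.99696776]
{'time': 0.1, 'joint_positions': array([ 1.17539706,  0.33280974, -0.06475075,  1.46083213,  0.02163329,
        1.34987161, -0.08847194]), 'joint_vel': array([-0.00064672, -0.00058747,  0.00013719, -0.00290269,  0.00095663,
        0.00174751,  0.00116797]), 'joint_torque': array([ 1.11017336e-03, -6.24548006e+01,  2.42992979e-02, -3.90714097e+01,
       -6.14622189e-02,  3.66440148e-02,  6.70612894e-05]), 'ee_pos': array([ 0.22753704, -0.58175965,  0.22184499]), 'eef_rot': array([-0.6947473 , -0.13149791,  0.69495538, -0.13065797]), 'ft_force': array([-0.53985495,  0.10593518, -0.44539698]), 'torque': array([-0.07216151,  0.010298  ,  0.0234949 ]), 'width': 0.08655513277669792} [[-5.09361801e-04  3.64318547e-01 -9.31274254e-01]
 [ 1.11271535e-03 -9.31273592e-01 -3.64318896e-01]
 [-9.99999251e-01 -1.22181329e-03  6.89723546e-05]] 0.0187
```

View pics/scene0.png

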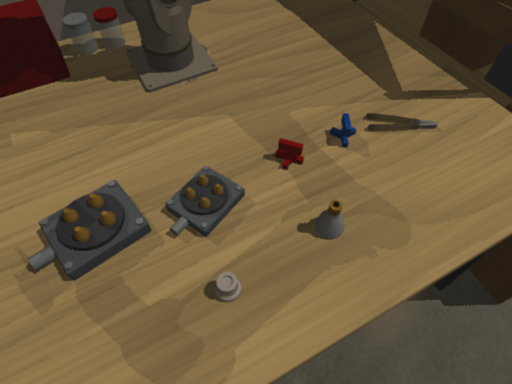

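View pics/top0.png

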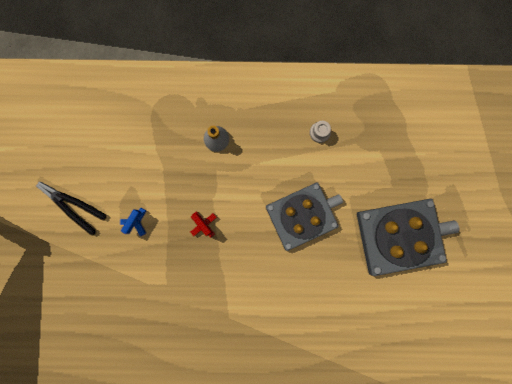

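The scene view shows red at (290,150), blue at (345,130), the lamp at (330,222), the small winder at (205,200) and the big look-alike at (95,230). In the top view red is at (203,225), blue (134,221), lamp (216,139), small winder (303,216).

```bash
cat >> h.py <<'E'
def red(n,b,d,p,zmin=.045,zmax=.5):
    h=cv2.cvtColor(b,cv2.COLOR_BGR2HSV);m=((h[...,0]<8)|(h[...,0]>172))&(h[...,1]>150)&(h[...,2]>50)&(d>0)
    m&=(p[...,0]>.3)&(p[...,2]>zmin)&(p[...,2]<zmax);return p[m]
def bar(q,top):
    q=q[abs(q[:,2]-top)<.006]; c,s,a=cv2.minAreaRect((q[:,:2]*1000).astype(np.float32))
    if s[0]<s[1]: a+=90
    return np.round(c,1),np.round(s,1),round(a,1),len(q)
def dogs(n,b,d,p,c0,zt=.058):
    h=cv2.cvtColor(b,cv2.COLOR_BGR2HSV);m=((h[...,0]>10)&(h[...,0]<28)&(h[...,1]>170)&(p[...,2]>.043)&(np.hypot(p[...,0]-c0[0],p[...,1]-c0[1])<.055)).astype(np.uint8)
    k,_,st,ce=cv2.connectedComponentsWithStats(m)
    out=[]
    for i in range(1,k):
        if st[i,4]>15:
            q=p[_==i]; t=q[q[:,2]>q[:,2].max()-.005]; out.append((st[i,4],np.round(ce[i],1),np.round(q.mean(0)*1000,1),np.round(t.mean(0)*1000,1)))
    return out
E
python3 - <<'E'
from h import *
for n in("scene","top"):
    z=np.load(n+"0.npz");b,d,p=z["b"],z["d"],z["p"]
    q=red(n,b,d,p);print(n,len(q),np.sort(q[:,2])[-5:]); 
    print("bar",bar(q,.06)); q2=red(n,b,d,p,.004,.024);print("teeth",bar(q2,.016))
    c0={"scene":p[200,205],"top":p[216,303]}[n];print(c0,p[222,330] if n=="scene" else p[139,216])
    for o in dogs(n,b,d,p,c0):print(o)
    h=p[...,2];
b=cv2.imread("pics/top0.png")
cv2.imwrite("pics/c1.png",np.hstack([cv2.resize(b[185:265,163:243],(400,400),interpolation=3),cv2.resize(b[176:256,263:343],(400,400),interpolation=3)]))
E
```

```text
scene 157 [0.0621266  0.06221903 0.06268315 0.0627034  0.06301833]
bar (array([538.1, 112.4]), array([58.2, 16. ]), 40.7, 134)
teeth (array([547.3, 102.4]), array([68.7, 42.8]), 42.3, 164)
[ 0.59192689 -0.13338235  0.06069509] [0.75978047 0.07250638 0.05121304]
(np.int32(37), array([218.7, 188.7]), array([575.4, -94.2,  55.6]), array([572.9, -94.7,  60.1]))
(np.int32(46), array([190.2, 192.6]), array([ 554.5, -152.9,   54.7]), array([ 551.8, -153. ,   61.6]))
(np.int32(45), array([205.2, 202.1]), array([ 593.8, -134.4,   55.7]), array([ 590.9, -134. ,   61.8]))
top 188 [0.06315594 0.06322264 0.06322949 0.06487721 0.0652713 ]
bar (array([536.3, 113. ]), array([59.7, 16.1]), 40.3, 181)
teeth (array([535.7, 112.1]), array([56.1, 56.1]), 174.1, 150)
[ 0.55893995 -0.12529684  0.03970629] [0.73528931 0.08182545 0.06275916]
(np.int32(59), array([306.9, 203.5]), array([ 587.6, -132.4,   56.2]), array([ 588.3, -134.4,   61.8]))
(np.int32(56), array([290.2, 211.2]), array([569.2, -93.5,  56.9]), array([568.8, -94.2,  62.4]))
(np.int32(59), array([315.1, 220.5]), array([ 548.5, -151.5,   56. ]), array([ 549.2, -153.1,   61.6]))
(np.int32(55), array([297.9, 228.3]), array([ 529.9, -111.7,   56.6]), array([ 529.4, -113.1,   61.8]))
```

View pics/c1.png

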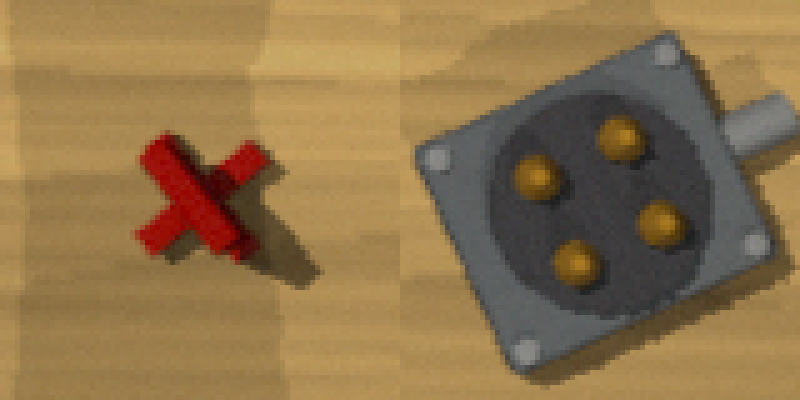

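```bash
cat >> h.py <<'E'
def go(x,y,z,yaw):
    s=r.read_state();M=R.from_quat(s["eef_rot"]);dl=M.inv().apply(np.array([x,y,z])-s["ee_pos"])/.25
    Y=np.deg2rad(yaw);T=R.from_matrix(np.c_[[0,0,-1.],[np.cos(Y),np.sin(Y),0],[np.sin(Y)*1.0*-1*-1,-np.cos(Y),0]])
    print("t",round(s["time"],2),"pos",s["ee_pos"].round(4),"row",dl.round(3),((M.inv()*T).as_rotvec()/1.5).round(3),"F",s["ft_force"].round(1),"w",round(s["width"],4))
E
python3 -m pendant '0 -1 -1 0 0 0;0 -1 -1 0 0 0;0 -1 -1 0 0 0;0 -1 -1 0 0 0;0 -1 -1 0 0 0;0 -1 -1 0 0 0;0 -1 -1 0 0 0;0 -1 -1 0 0 0' 1
python3 -m pendant '0 -1 -1 0 0 0;0 -1 -1 0 0 0;0 -1 -1 0 0 0;0 -1 -1 0 0 0;0 -1 -1 0 0 0;0 -1 -1 0 0 0;0 -1 -1 0 0 0;0 -1 -1 0 0 0'
python3 -c "
from h import *
go(.537,.1127,.12,-49.5)"
```

```text
time: 0.9
ee_pos: [0.372, -0.2525, 0.2228]
eef_rot: [0.695, 0.134, -0.694, 0.134]
ft_force: [0.9, -1.0, -0.8]
width: 0.0875
time: 1.7
ee_pos: [0.5119, 0.0721, 0.2224]
eef_rot: [0.695, 0.135, -0.694, 0.133]
ft_force: [-0.1, -0.9, -0.4]
width: 0.0872
t 1.7 pos [0.5119 0.0721 0.2224] row [ 0.41  -0.112 -0.153] [-0.218 -0.001  0.002] F [-0.1 -0.9 -0.4] w 0.0872
```

```bash
python3 -m pendant '0.1 -0.112 -0.153 -0.1 0 0;0.3 -0.112 -0.153 -0.22 0 0;0.41 -0.112 -0.153 -0.22 0 0;0.41 -0.112 -0.153 -0.22 0 0;0.41 -0.112 -0.153 -0.22 0 0'
python3 - <<'E'
from h import *
go(.537,.1127,.03,-49.5)
b,d,p=snap("scene");q=red("scene",b,d,p);print(bar(q,.06) if len(q) else 0)
cv2.imwrite("pics/s2.png",cv2.resize(b[60:200,200:400],(800,560),interpolation=3))
E
```

```text
time: 2.2
ee_pos: [0.5368, 0.1052, 0.1206]
eef_rot: [-0.664, -0.243, 0.664, -0.243]
ft_force: [-1.1, 0.6, 0.7]
width: 0.087
t 2.2 pos [0.5368 0.1052 0.1206] row [ 0.363 -0.022 -0.02 ] [-0.004  0.     0.   ] F [-1.1  0.6  0.7] w 0.087
(array([538.6, 112.9]), array([56.5, 15.6]), 39.6, 115)
```

View pics/s2.png

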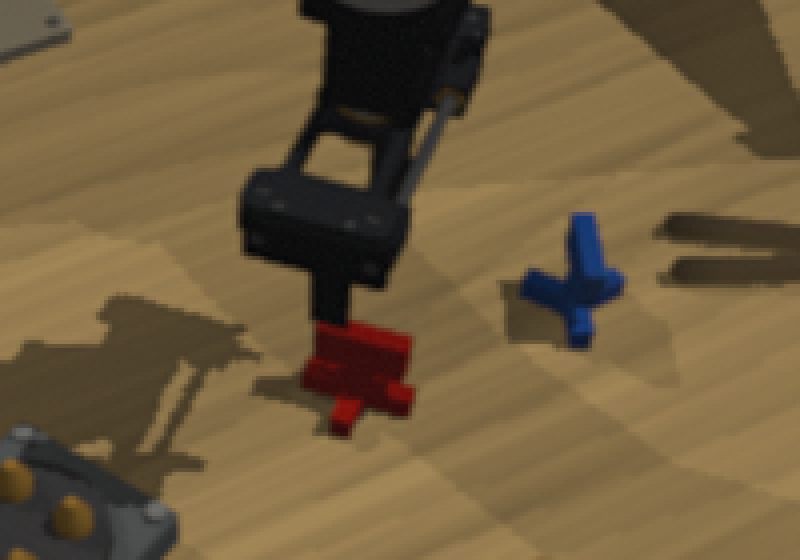

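The gripper hangs over the red knob (knob at about (360,380) in the crop), jaws across the bar. There is some residual lag of about 7 mm, so I correct that first and then go down.

```bash
python3 -m pendant '0 0 0 0 0 0;0 0 0 0 0 0'
python3 -c "
from h import *
go(.537,.1127,.03,-49.8)"
```

```text
time: 2.45
ee_pos: [0.5376, 0.1056, 0.1217]
eef_rot: [0.665, 0.243, -0.663, 0.243]
ft_force: [0.5, -0.4, -0.4]
width: 0.087
t 2.45 pos [0.5376 0.1056 0.1217] row [ 0.367 -0.024 -0.016] [ 0.    -0.001 -0.001] F [ 0.5 -0.4 -0.4] w 0.087
```

```bash
python3 -m pendant '0.05 -0.024 -0.016 0 0 0;0.15 -0.024 -0.016 0 0 0;0.25 -0.024 -0.016 0 0 0;0.32 -0.024 -0.016 0 0 0;0.367 -0.024 -0.016 0 0 0;0.367 -0.024 -0.016 0 0 0;0.367 -0.024 -0.016 0 0 0'
python3 -c "
from h import *
go(.537,.1127,.03,-49.8)"
python3 -m pendant '0 0 0 0 0 0;0 0 0 0 0 0;0 0 0 0 0 0;0 0 0 0 0 0;0 0 0 0 0 0;0 0 0 0 0 0;0 0 0 0 0 0;0 0 0 0 0 0' -1 20
python3 -c "
from h import *
go(.537,.1127,.03,-49.8)"
```

```text
time: 3.15
ee_pos: [0.536, 0.1133, 0.0287]
eef_rot: [0.664, 0.243, -0.664, 0.243]
ft_force: [-0.1, -0.6, 0.9]
width: 0.0871
t 3.15 pos [0.536  0.1133 0.0287] row [-0.005  0.004 -0.001] [ 0.001 -0.    -0.   ] F [-0.1 -0.6  0.9] w 0.0871
time: 3.95
ee_pos: [0.5358, 0.1128, 0.0283]
eef_rot: [0.664, 0.243, -0.664, 0.243]
ft_force: [0.5, 0.6, -0.0]
width: 0.0311
t 3.95 pos [0.5358 0.1128 0.0283] row [-0.007  0.004 -0.003] [ 0.001  0.    -0.   ] F [ 0.5  0.6 -0. ] w 0.0311
```

```bash
python3 -m pendant '0 0 0 0 0 0;0 0 0 0 0 0;0 0 0 0 0 0;0 0 0 0 0 0;0 0 0 0 0 0' -1 30
python3 -m pendant '-0.1 0 0 0 0 0;-0.25 0 0 0 0 0;-0.4 0 0 0 0 0;-0.44 0 0 0 0 0;-0.44 0 0 0 0 0'
python3 -c "
from h import *
go(.5595,-.124,.14,-64.3)
for n in('scene','top'):
    b,d,p=snap(n);q=red(n,b,d,p,.1,.3);print(n,len(q),bar(q,.17) if len(q) else 0)
"
```

```text
time: 4.45
ee_pos: [0.5357, 0.1129, 0.0283]
eef_rot: [-0.664, -0.243, 0.664, -0.243]
ft_force: [-0.6, 1.1, -0.2]
width: 0.0173
time: 4.95
ee_pos: [0.5366, 0.1128, 0.1395]
eef_rot: [0.665, 0.243, -0.663, 0.244]
ft_force: [-0.6, 0.0, -2.1]
width: 0.0174
t 4.95 pos [0.5366 0.1128 0.1395] row [-0.002  0.782  0.542] [ 0.169 -0.001 -0.001] F [-0.6  0.  -2.1] w 0.0174
scene 293 (array([557.2, 127.9]), array([ 8.7, 16.4]), 147.6, 31)
top 3 (array([0., 0.]), array([0., 0.]), 0.0, 0)
```

```bash
python3 -m pendant '0 0.1 0.07 0 0 0;0 0.25 0.17 0.05 0 0;0 0.4 0.28 0.1 0 0;0 0.56 0.39 0.14 0 0;0 0.7 0.49 0.169 0 0;0 0.782 0.542 0.169 0 0;0 0.782 0.542 0.169 0 0;0 0.782 0.542 0.169 0 0'
python3 -m pendant '0 0 0 0 0 0;0 0 0 0 0 0'
python3 - <<'E'
from h import *
go(.5595,-.124,.11,-64.3)
for n in('scene','top'):
    b,d,p=snap(n);q=red(n,b,d,p,.1,.3);print(n,len(q),q[:,2].min() if len(q) else 0,q[:,2].max() if len(q) else 0)
    if n=='scene': i=cv2.resize(b[120:260,130:290],(640,560),interpolation=3)
    np.savez(n+"3.npz",b=b,d=d,p=p)
cv2.imwrite("pics/s3.png",i)
E
```

```text
time: 5.85
ee_pos: [0.5578, -0.1238, 0.1364]
eef_rot: [-0.689, -0.158, 0.69, -0.157]
ft_force: [-0.5, 0.7, -1.7]
width: 0.0171
time: 6.05
ee_pos: [0.5586, -0.1224, 0.1378]
eef_rot: [-0.689, -0.158, 0.689, -0.158]
ft_force: [0.4, 0.2, -1.9]
width: 0.0172
t 6.05 pos [ 0.5586 -0.1224  0.1378] row [ 0.111  0.007 -0.001] [0.002 0.    0.   ] F [ 0.4  0.2 -1.9] w 0.0172
scene 472 0.10939453181787345 0.17168597770820357
top 0 0 0
```

View pics/s3.png

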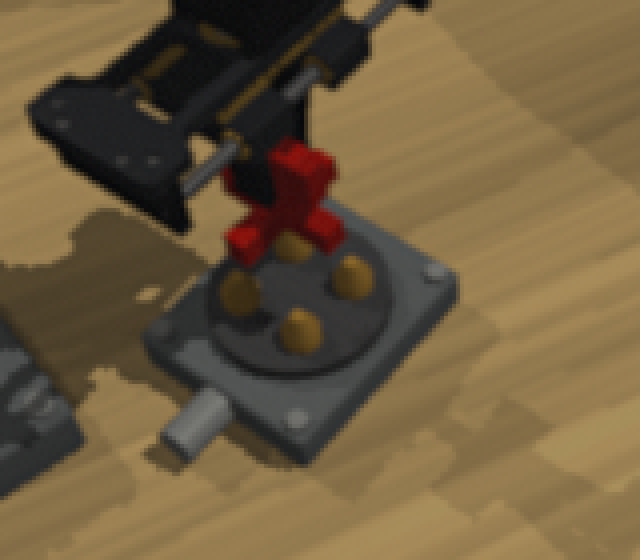

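The red cross hangs level between the jaws over the four dogs, teeth at about (245,245) and (325,235) in the crop. I measure the held teeth to check yaw and centre.

```bash
python3 - <<'E'
from h import *
z=np.load("scene3.npz");b,d,p=z["b"],z["d"],z["p"]
q=red("scene",b,d,p,.1,.3);c=np.array([.5593,-.1220])
def loc(q,yaw):
    a=np.deg2rad(yaw);return (q[:,:2]-c)@np.array([[np.cos(a),-np.sin(a)],[np.sin(a),np.cos(a)]])*1000
t=q[abs(q[:,2]-.1262)<.004];l=loc(t,25.8);
A=l[(l[:,0]>14)&(abs(l[:,1])<14)];B=l[(abs(l[:,0])<14)&(abs(l[:,1])>14)]
for n,g in(("A",A),("B",B)):
    if len(g)>4:print(n,len(g),cv2.minAreaRect(g.astype(np.float32)),g.mean(0))
g=q[(q[:,2]>.14)];l=loc(g,25.8);print("bar",l.min(0),l.max(0),bar(g,.1675))
print(np.histogram(q[:,2],12))
print(dogs("scene",b,d,p,[.56,-.124]))
E
```

```text
A 67 ((25.559871673583984, -1.5120410919189453), (22.588478088378906, 14.166939735412598), 1.9354054927825928) [26.72467579 -2.99457206]
B 77 ((2.1556406021118164, -1.8242950439453125), (70.5316390991211, 13.992410659790039), 89.0932846069336) [  2.49698778 -20.67624017]
bar [-12.18512249 -18.65098265] [31.54562585 13.54812645] (array([ 576. , -113.7]), array([24.9, 20.1]), 24.1, 108)
(array([ 22,  54,  76, 127,   4,   2,  10,  20,  25,  22,  25,  85]), array([0.10939453, 0.11458549, 0.11977644, 0.12496739, 0.13015835,
       0.1353493 , 0.14054025, 0.14573121, 0.15092216, 0.15611312,
       0.16130407, 0.16649502, 0.17168598]))
[(np.int32(31), array([203.3, 180.8]), array([ 545. , -116.5,   63.1]), array([ 578.4, -122.5,  111.6])), (np.int32(35), array([218.7, 188.8]), array([575.5, -94.2,  55.3]), array([572.6, -94.8,  61.7])), (np.int32(39), array([206. , 202.1]), array([ 594.5, -132.9,   55.7]), array([ 591.2, -133.5,   62.1]))]
```

```bash
python3 -m pendant '0.04 0.006 -0.001 0 0 0;0.1 0.006 -0.001 0 0 0;0.15 0.006 -0.001 0 0 0;0.175 0.006 -0.001 0 0 0;0.175 0.006 -0.001 0 0 0;0.175 0.006 -0.001 0 0 0'
python3 -c "
from h import *
go(.5593,-.1238,.069,-64.3)"
```

```text
time: 6.75
ee_pos: [0.5598, -0.1251, 0.0946]
eef_rot: [0.689, 0.158, -0.689, 0.157]
ft_force: [0.3, 0.6, -1.2]
width: 0.0174
t 6.75 pos [ 0.5598 -0.1251  0.0946] row [ 0.102 -0.005 -0.   ] [ 0.001 -0.     0.   ] F [ 0.3  0.6 -1.2] w 0.0174
```

```bash
python3 -m pendant '0.01 -0.004 0 0 0 0;0.022 -0.004 0 0 0 0;0.034 -0.004 0 0 0 0;0.046 -0.004 0 0 0 0;0.058 -0.004 0 0 0 0;0.058 -0.004 0 0 0 0'
python3 -c "
from h import *
go(.5593,-.1238,.069,-64.3)"
```

```text
time: 7.35
ee_pos: [0.559, -0.1242, 0.0795]
eef_rot: [-0.689, -0.158, 0.69, -0.157]
ft_force: [-0.5, -0.4, -1.7]
width: 0.0171
t 7.35 pos [ 0.559  -0.1242  0.0795] row [ 0.042 -0.001 -0.002] [0. 0. 0.] F [-0.5 -0.4 -1.7] w 0.0171
```

No contact at 11 mm below the dog tips, so the teeth are entering the gaps. I go on gently.

```bash
python3 -m pendant '0.01 0 0 0 0 0;0.02 0 0 0 0 0;0.03 0 0 0 0 0;0.036 0 0 0 0 0;0.036 0 0 0 0 0;0.036 0 0 0 0 0'
python3 -m pendant '0.004 0 0 0 0 0;0.008 0 0 0 0 0;0.008 0 0 0 0 0'
python3 -c "
from h import *
go(.5593,-.1238,.0683,-64.3)"
```

```text
time: 7.95
ee_pos: [0.5592, -0.1242, 0.0711]
eef_rot: [0.689, 0.158, -0.689, 0.158]
ft_force: [0.1, 0.2, -2.0]
width: 0.0174
time: 8.25
ee_pos: [0.5591, -0.1242, 0.0689]
eef_rot: [-0.689, -0.158, 0.689, -0.158]
ft_force: [-0.9, -0.8, -1.9]
width: 0.0177
t 8.25 pos [ 0.5591 -0.1242  0.0689] row [ 0.003 -0.001 -0.001] [ 0.  0. -0.] F [-0.9 -0.8 -1.9] w 0.0177
```

```bash
python3 -m pendant '0.004 0 0 0 0 0;0.008 0 0 0 0 0;0.008 0 0 0 0 0'
```

```text
time: 8.55
ee_pos: [0.5594, -0.1243, 0.0681]
eef_rot: [0.689, 0.157, -0.689, 0.158]
ft_force: [-4.1, 0.6, 9.0]
width: 0.0173
```

Contact force of 9 N arises just at the expected seat height (68 mm). Release and retreat.

```bash
python3 -m pendant '0 0 0 0 0 0;0 0 0 0 0 0;0 0 0 0 0 0;0 0 0 0 0 0;0 0 0 0 0 0;0 0 0 0 0 0' 0.6
python3 -m pendant '-0.05 0 0 0 0 0;-0.15 0 0 0 0 0;-0.3 0 0 0 0 0;-0.45 0 0 0 0 0;-0.6 0 0 0 0 0;-0.6 0 0 0 0 0'
python3 -m pendant '0 0.2 0.2 0 0 0;0 0.4 0.4 0 0 0;0 0.6 0.5 0 0 0;0 0.8 0.5 0 0 0;0 0.95 0.5 0 0 0;0 0.95 0.5 0 0 0;0 0.95 0.5 0 0 0'
python3 - <<'E'
from h import *
o=[]
for n in('scene','top'):
    b,d,p=snap(n);q=red(n,b,d,p,.045,.2);print(n,len(q),np.percentile(q[:,2],[50,95,99]),bar(q,.10))
    print(dogs(n,b,d,p,[.56,-.124]))
    o.append(cv2.resize(b[150:250,155:255] if n=='scene' else b[166:266,253:353],(400,400),interpolation=3)); cv2.imwrite("pics/full_"+n+".png",b)
cv2.imwrite("pics/f4.png",np.hstack(o));print(r.read_state()["ft_force"])
E
```

```text
time: 9.15
ee_pos: [0.5592, -0.1243, 0.067]
eef_rot: [-0.689, -0.158, 0.689, -0.158]
ft_force: [-0.2, -0.5, 0.4]
width: 0.0573
time: 9.75
ee_pos: [0.5618, -0.1242, 0.2235]
eef_rot: [0.692, 0.156, -0.686, 0.159]
ft_force: [0.2, -0.0, -0.5]
width: 0.0693
time: 10.45
ee_pos: [0.5486, -0.3971, 0.2158]
eef_rot: [-0.689, -0.156, 0.69, -0.156]
ft_force: [-1.2, 0.6, -0.1]
width: 0.0697
scene 484 [0.06201529 0.10116862 0.10232798] (array([ 562.8, -124.9]), array([57.8, 16.7]), 28.2, 182)
[(np.int32(47), array([218.1, 188.9]), array([574.5, -95.3,  54.6]), array([571. , -94.9,  61.9])), (np.int32(57), array([205.3, 200.8]), array([ 589.7, -132.6,   54.1]), array([ 589.1, -134. ,   62. ]))]
top 398 [0.08533795 0.10179746 0.10335043] (array([ 561.2, -124.9]), array([58.5, 15.8]), 26.4, 190)
[(np.int32(50), array([307.9, 203.3]), array([ 588.1, -134.3,   58.6]), array([ 586.4, -122. ,   97.1])), (np.int32(58), array([290.3, 211.2]), array([569.3, -93.8,  56.1]), array([569.4, -94.9,  61.6])), (np.int32(45), array([315.8, 220.2]), array([ 549.3, -152.8,   58.9]), array([ 542.2, -143. ,   99.4])), (np.int32(57), array([298. , 228.4]), array([ 529.8, -112. ,   56.1]), array([ 530.3, -114.5,   61.9]))]
[-0.19581998  1.03588142 -0.25713928]
```

View pics/f4.png

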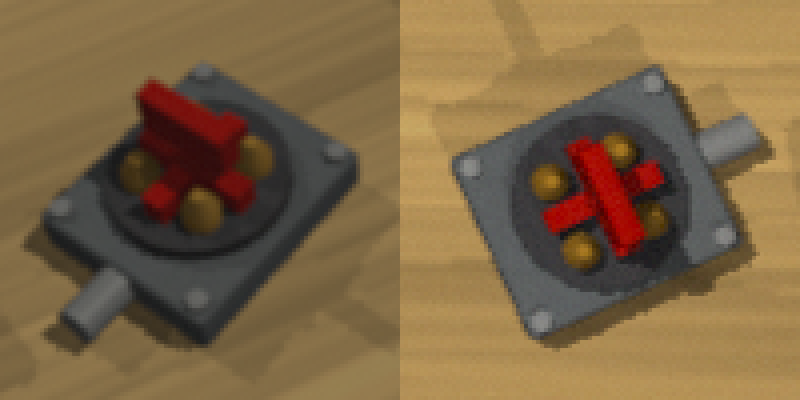

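View pics/full_top.png

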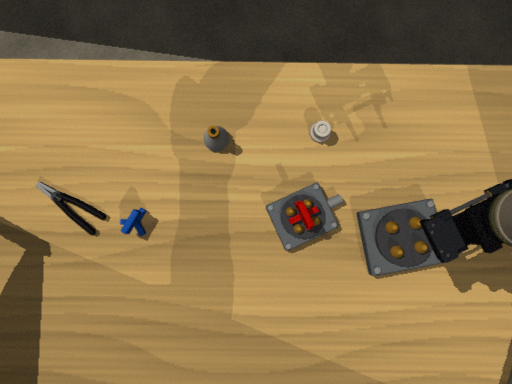

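The close crops show the cross down in the gaps between the four dogs, with the bar level. In the top view blue (134,221) and the lamp (217,139) are unmoved, and the arm is clear.

```bash
python3 -m pendant '0 0 0 0 0 0;0 0 0 0 0 0;0 0 0 0 0 0'; python3 -c "
from h import *
from bench import close_job
b,d,p=snap('top');q=red('top',b,d,p,.09,.2);q=q[q[:,2]>.095];A=np.c_[q[:,:2]-q[:,:2].mean(0),np.ones(len(q))];print('tilt/height',np.linalg.lstsq(A,q[:,2],rcond=None)[0])
print(close_job())"
```

```text
time: 10.85
ee_pos: [0.5499, -0.3916, 0.2176]
eef_rot: [0.689, 0.158, -0.689, 0.158]
ft_force: [-0.0, 0.3, -0.5]
width: 0.0693
tilt/height [ 0.02295722 -0.05314063  0.09990484]
the job is handed in; nothing more can be done
None
```

The red knob is back on the smaller winder and the job is handed in, about 11 s into the 38 s allowed. I gripped it by its bar and turned it about 15° to match the gaps. Then I lowered it between the dogs without contact until it met the flange at the expected height, with 9 N. After that I let go and moved the arm clear.

**Last checks**
- **Seat:** the top of the bar is at about 100 mm, which is the fully home height.
- **Centre:** the knob sits within about 2 mm of the winder's centre.
- **Angle:** the top camera gives a bar angle of 26.4° against about 25.8° for the winder. The scene camera gives 28.2°, which disagrees slightly but is within the play.
- **Tilt:** a plane fit to the bar's top showed a slope of about 0.02 to 0.05. I put this down to depth noise, since the pictures show the bar level.
- **Other items:** by eye in the top picture, the blue knob and the lamp are where they were. I did not measure them.

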